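# Draw out the middle pastel tray with the pull hook

### The job

Pick up the pull hook from its cork mat, put its tip through the finger hole of the middle tray in the plywood rack, hook it behind the tray front and draw that tray gently all the way out against its stop. Then unhook it, leave the tray out, and lay the hook back on the cork mat without dropping it. Touch the rack and trays with the hook only and never force them, keep the other two trays shut, and leave everything else on the table where it is.

Things in the scene. Friction and masses are not known exactly. Their poses are not given: they have to be found in the camera images.
- hook: Pull hook, 0.15 kg: dark wooden block handle 90 long (x) x 18 wide (y) x 30 high (z) mm; a level 6 mm round steel rod leaves its +x end, axis 20 mm above the underside, and ends in a tip turned down (see point hook_tip). Origin: centre of the handle's underside, about the balance point; x along the rod to the tip, z up. It lies on its underside on the mat and is used in that same level attitude.
- hook_tip (a point): Centre of the hook's steel tip, 120 mm ahead (+x) of the hook's origin and 16 mm above its underside, axes as the hook. The tip is a block 6 long (x) x 13 wide (y) x 14 high (z) mm; it reaches 8 mm below the rod's underside and is flush with the rod's top.
- mat: Fixed cork mat 240 (x) x 120 (y) x 4 mm high, on the robot's right, nearer or farther. Origin: centre of its underside.
- rack: Fixed plywood rack 180 deep (x) x 204 wide (y) x 152 high mm with three bays one above the other, each with a wooden sliding tray with a white front. Origin: at table height under the middle of its open front; x points into the rack; trays come out along -x, away from the robot and to its right. Tray fronts: upright panels 6 mm thick, 160 wide x 36 high mm. The hook must never press on rack or trays with more than 22 N.
- bay_mid (a point): Fixed point of the rack, axes as the rack: middle of the middle bay's width, in the plane of the shut tray's outer face (rack x = 4 mm), at the height of its finger hole's centre (77.5 mm). The hole, 20 wide x 24 high mm, goes right through the front; the tray is empty for 40 mm behind. The tray has side play: its hole stands up to 12 mm to either side (y) of this point, not measured: look or feel for it.
- middle_tray (a joint): How far the middle tray is out, m: 0 shut (may start up to 0.008 ajar, its face that much further along -x); meets its stop at roughly 0.1 (find it by the rise in force). Slides with about 5 N of friction; 3 N shifts it sideways within its play. Both end stops are on rubber: about 1 mm per 5 N, up to 6 mm; the tray also gives so before it starts to slide.
- upper_tray (a joint): How far the upper tray is out, m; shut at 0 and must stay shut. Its hole is 46 mm above the middle one.
- lower_tray (a joint): How far the lower tray is out, m; shut at 0 and must stay shut. Its hole is 46 mm below the middle one.
- pencil_box: Bystander, to be left alone: open divided wooden box 170 x 90 x 35 mm, beside the mat. Origin: centre of its underside.
- paint_jar: Bystander, to be left alone: closed jar, 56 mm across, 60 mm high. Origin: centre of its underside.
- water_pot: Bystander, to be left alone: white ceramic pot, 72 mm across, 85 mm high. Origin: centre of its underside.
- medium_bottle: Bystander, to be left alone: amber bottle, 52 mm across, 140 mm high. Origin: centre of its underside.
- palette_knife: Bystander, to be left alone: spatula-like palette knife lying flat on the table. Origin: on it, at table height.
- gesso_tin: Bystander, to be left alone: metal can, 80 mm across, 100 mm high. Origin: centre of its underside.
Things that resemble listed ones, but are neither listed nor needed, are in the scene too. Of the things like the hook, leave any that is blue; of the rest the larger one is meant.

How it is judged:
By the outcome, as a careful person would: the job done as asked, in the order asked, and still so for the second after the job is handed in, with the robot touching nothing.
It also fails if it takes over 72 s, if anything falls off the work surface, if the arm or the gripper's body presses on something with over 40 N, if the wrist force passes 120 N, or if a joint passes its speed limit or range.

### The arm

A 6-joint arm with a two-finger parallel gripper is mounted at the origin on the work surface. World frame = base frame: x ahead of the robot, y to its left, z up, the work surface at z = 0. Lengths are in m, angles in degrees, forces in N, time in s.
With the tool pointing down it reaches from about 0.275 to 0.725 m from the base axis. Payload 5.6 kg.
Tool frame: the origin (TCP) lies at the very end of the fingers, on their centre line; the grasp point (between the pads) lies 19 mm behind it; z points along the fingers, y is the line along which they close (so a half turn about z gives the same grasp; the last joint's range is limited). The gripper opens to 85 mm and grips with 20 to 120 N. Pads are 22 mm wide; open, the fingers measure 114 mm over their backs; the gripper's body (76 mm by 85 mm) begins 54 mm behind the grasp point. The pads swing forward as they close: fully open they stand 13 mm farther back than shut.
Start: joints at [-55.027, 14.616, 6.199, 0, -81.583, -16.306], TCP at [0.176, -0.521, 0.231] pointing down, gripper open.
Joint ranges: [-168.99, 168.99], [-69.2, 112.95], [-62.41, 85.93], [-164.36, 98.24], [-168.68, -3.75], [-174.98, 174.98]. Speed limits (degrees/s): [147.25, 147.25, 180, 180, 180, 180].

### API

Orientations are given as [roll, pitch, yaw] about the fixed x, y, z axes, in that order (R = Rz(yaw) Ry(pitch) Rx(roll)).
In Python, from workcell import manip gives the robot as it stands.
- The arm moves only by the tool send_rows, never from a script. Its arguments are lists of equal length, an entry for each row: "travel": the shift along the tool's x, y, z in m, a list of three; "yaw": the turn about the tool's z in degrees. In form: {"travel": [[dx, dy, dz], ...], "yaw": [yaw, ...]}. A call has exactly 10 rows; each row is the pose to reach, as a shift and turn from the pose commanded when the call began, along the tool's axes at that moment; what a row does not reach only later rows make up. A row lasts 1/10 s, in which the tool goes at most 50 mm and 8.59 degrees, less where a joint would pass 70% of its speed; a pose out of reach is approached as far as the arm can. A call with a gripper value outside its range is refused whole. "grip" is the closure, from 0 (fully open) to 1 (shut), set as the call begins (left out, the last holds). The fingers move at their own pace and stop on an object; "force" is the grip in N (left out, the last holds). Time passes only in rows, so rows that repeat a pose let the fingers close, or fill a call up. It gives the time, the measured TCP pose, the force, the opening and the grip force at its end, in the units of the state.
- manip.sense(): the state, without advancing time (a new reading comes with each control period).
- manip.get_image(name): name is "scene" or "top" or "wrist"; returns the picture (480x640x3 uint8, red, green, blue); there is no depth.
- manip.camera_params(name): a dict with "vfov" (degrees; the focal length in pixels is half the picture's height over the tangent of half this angle, whatever the lens; pixels are square), "cx", "cy" (the principal point, pixels), "R" (3x3) and "t" (3): a world point X has camera coordinates R X + t; the wrist camera has in their place "mount" (4x4, takes a point from camera to tool coordinates, whose origin is the TCP and whose axes are the flange's). Camera axes: x right, y down, z forward; pixel columns grow to the right and rows downward; lengths in m; the calibration is good to about 2 mm. A picture is of the moment at which its call begins: read the wrist's pose just before it. camera_params takes no time and is no camera call.
- manip.sign_off(): hands the job in; it is judged then, once.
The state is a dict: "clock": time; "q": joint angles; "dq": joint speeds; "tau": joint torques, N m; "tcp_pos": TCP position; "orientation": TCP orientation; "ft_force": force on the tool from outside, world axes, zero at the start; "ft_torque": the same for the moment, N m; "width": finger opening in m; "finger_force": force on a finger pad.
Only numpy, scipy, OpenCV 4.12 (cv2) and the standard library are available. Lean on these libraries where they do the work, as an engineer would, in place of code of your own. Each camera call takes 0.05 s, during which the arm holds its last target. There are 200 camera calls.

## Working session

There is one attempt and no reset: what is moved stays moved. The work goes in short steps, Python scripts to look and compute and a tool call to move; the robot and the scene stay as the last step left them, time stands still between calls to the robot, and variables do not carry over. Pictures are saved under pics/ and viewed, at most 10 in all, crops included, and the job is handed in when it is done.

Besides the shell and the picture viewer there is one more tool, called after "Request:" as a command line: name --pt "numbers of a row" for each row, then --argument value for the rest. send_rows: Moves the arm, as the interface text tells. Its arguments: {"type":"object","properties":{"travel":{"type":"array"},"yaw":{"type":"array"},"grip":{"type":"number"},"force":{"type":"number"}},"required":["travel","yaw"]}

```bash
ls; mkdir -p pics; cat > h.py <<'E'
import numpy as np, cv2
from workcell import manip
from scipy.spatial.transform import Rotation as Ro
def K(p): 
    f=240/np.tan(np.radians(p['vfov'])/2); return f
def snap(name,fn=None):
    s=manip.sense(); im=manip.get_image(name)
    if fn: cv2.imwrite('pics/'+fn,im[:,:,::-1])
    return s,im
def cam(name,s=None):
    p=manip.camera_params(name); f=K(p)
    if 'mount' in p:
        M=np.array(p['mount']); T=np.eye(4); T[:3,:3]=Ro.from_euler('xyz',s['orientation'],degrees=True).as_matrix(); T[:3,3]=s['tcp_pos']
        C=T@M; Rw=C[:3,:3]; o=C[:3,3]
    else:
        R=np.array(p['R']); Rw=R.T; o=-R.T@np.array(p['t'])
    return f,p['cx'],p['cy'],Rw,o
def ray(c,u,v):
    f,cx,cy,Rw,o=c; return o, Rw@np.array([(u-cx)/f,(v-cy)/f,1.])
def onz(c,u,v,z):
    o,d=ray(c,u,v); return o+d*(z-o[2])/d[2]
def proj(c,X):
    f,cx,cy,Rw,o=c; x=Rw.T@(np.array(X)-o); return f*x[0]/x[2]+cx, f*x[1]/x[2]+cy
E
python3 - <<'E'
from h import *
for n in('scene','top'):
    s,im=snap(n,n+'1.png'); p=manip.camera_params(n); print(p)
print(manip.camera_params('wrist')); print(s)
E
```

```text
pics
{'vfov': 49.5355052776608, 'cx': 322.14757197630604, 'cy': 241.17350878593675, 'R': array([[ 0.75559168,  0.65502215, -0.00521586],
       [ 0.50144891, -0.58352597, -0.63878512],
       [-0.42146199,  0.48004523, -0.76936751]]), 't': array([-0.37341395, -0.20562394,  1.62261003])}
{'vfov': 48.50101033252105, 'cx': 325.64986902969827, 'cy': 243.90637997702277, 'R': array([[ 8.78482857e-03, -9.99958131e-01,  2.56196988e-03],
       [-9.76209723e-01, -9.13123253e-03, -2.16636092e-01],
       [ 2.16650416e-01, -5.97908974e-04, -9.76249066e-01]]), 't': array([-0.03546306,  0.52450867,  1.42080973])}
{'vfov': 67.3811957545963, 'cx': 320.69733778824514, 'cy': 235.0242680131725, 'mount': array([[-3.07443017e-04, -9.65130827e-01, -2.61767821e-01,
         6.64942646e-02],
       [ 9.99999877e-01, -1.94784116e-04, -4.56323563e-04,
         4.87345170e-04],
       [ 3.89423725e-04, -2.61767929e-01,  9.65130768e-01,
        -1.43120400e-01],
       [ 0.00000000e+00,  0.00000000e+00,  0.00000000e+00,
         1.00000000e+00]])}
{'clock': 0.05, 'q': array([-5.50265239e+01,  1.46530028e+01,  6.13063723e+00, -2.59494370e-02,
       -8.15853666e+01, -1.63078700e+01]), 'dq': array([ 0.03322474, -0.00808149,  0.16438227, -0.07386541,  0.01750851,
        0.00251809]), 'tau': array([-3.92266214e-03, -3.87989724e+01,  2.38766080e+01,  5.38754269e+00,
       -3.49850641e-03,  2.68157144e-06]), 'tcp_pos': array([ 0.1759201 , -0.52057089,  0.23039931]), 'orientation': array([ 1.79889395e+02, -5.62086244e-03, -1.61338210e+02]), 'ft_force': array([-0.34399247,  0.03648399, -0.06095488]), 'ft_torque': array([-0.0311121 , -0.03503111,  0.00192814]), 'finger_force': 0.0, 'width': 0.08542172402568263}
```

View pics/scene1.png

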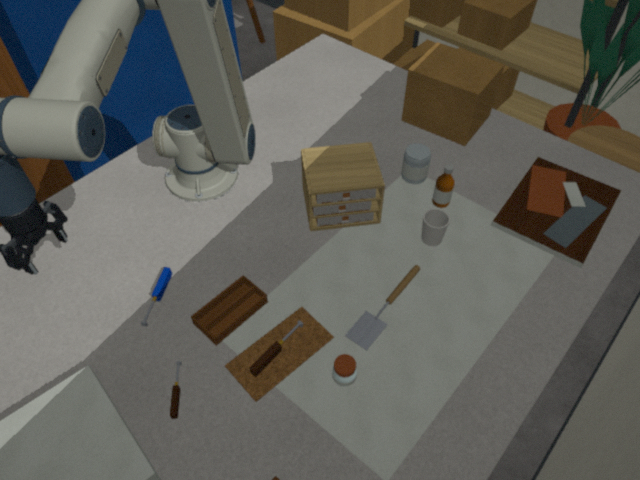

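View pics/top1.png

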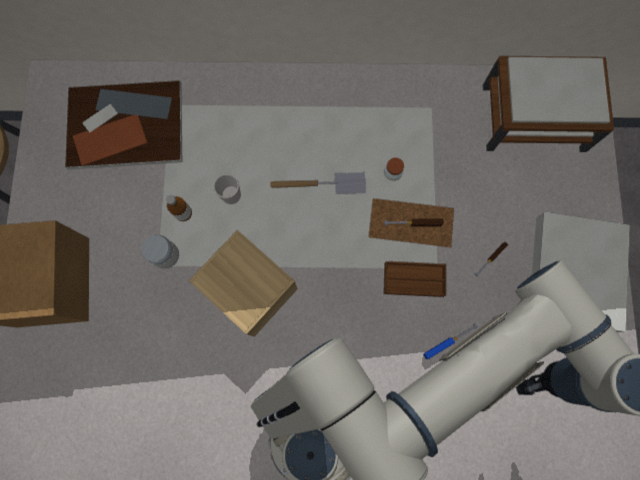

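The scene picture shows the wanted hook, with its dark handle, on the cork mat at about (266,358), with the blue and small lookalikes off the mat. The top view shows its handle at (427,222) and tip near (388,222). It also shows the rack top with corners (238,231), (296,288), (249,335) and (191,281), and its front facing up and to the right.

```bash
cat > m1.py <<'E'
from h import *
im=cv2.imread('pics/top1.png'); c=cam('top')
hsv=cv2.cvtColor(im,cv2.COLOR_BGR2HSV)
# rack top: corners refined by mask
roi=np.zeros(im.shape[:2],np.uint8); roi[225:342,182:302]=255
print('rack px',hsv[280,240],hsv[320,250],'mat',hsv[235,390],'handle',hsv[222,427],'box',hsv[280,400],'bg',hsv[300,320])
m=cv2.inRange(hsv,(8,50,90),(30,255,255))&roi
cn=max(cv2.findContours(m,0,2)[0],key=cv2.contourArea); r=cv2.minAreaRect(cn); b=cv2.approxPolyDP(cn,6,True)[:,0]
print(b.tolist())
P=np.array([onz(c,u,v,.152) for u,v in b]); print(P.round(4)); print([np.linalg.norm(P[i]-P[i-1]).round(4) for i in range(len(P))])
roi[:]=0; roi[195:250,365:460]=255
print('mat corners',[onz(c,u,v,.004).round(4).tolist() for u,v in((371,199),(454,207),(450,247),(369,238))])
m=cv2.inRange(hsv,(0,0,0),(180,255,75))&roi
cn=max(cv2.findContours(m,0,2)[0],key=cv2.contourArea); r=cv2.minAreaRect(cn);print('handle',r); print(onz(c,*r[0],.034))
bx=cv2.boxPoints(r); print([onz(c,u,v,.034).round(4).tolist() for u,v in bx])
print('tip',onz(c,387,222,.024))
for n,(u,v),z in(('jar',(396,165),.06),('box',(415,279),.035),('pot',(228,187),.085),('bottle',(172,200),.14),('tin',(158,250),.1),('knife',(350,183),0),('knifeend',(273,184),.01)): print(n,onz(c,u,v,z).round(3))
E
python3 m1.py
```

```text
rack px [ 18  95 116] [ 19  95 175] mat [ 15 133  90] handle [  9 151  44] box [ 14 165  68] bg [ 10   7 111]
[[237, 230], [189, 281], [247, 333], [294, 281]]
[[0.5388 0.2008 0.152 ]
 [0.4036 0.3172 0.152 ]
 [0.2739 0.1639 0.152 ]
 [0.4061 0.0493 0.152 ]]
[np.float64(0.2014), np.float64(0.1784), np.float64(0.2008), np.float64(0.1749)]
mat corners [[0.6729, -0.1626, 0.004], [0.6508, -0.4051, 0.004], [0.5309, -0.3884, 0.004], [0.5553, -0.1557, 0.004]]
handle ((426.5, 222.5), (9.0, 33.0), 90.0)
[ 0.59514085 -0.3172728   0.034     ]
[[0.608, -0.2706, 0.034], [0.6089, -0.3648, 0.034], [0.5824, -0.3638, 0.034], [0.5815, -0.2699, 0.034]]
tip [ 0.59821383 -0.2060068   0.024     ]
jar [ 0.758 -0.23   0.06 ]
box [ 0.432 -0.28   0.035]
pot [0.679 0.243 0.085]
bottle [0.622 0.38  0.14 ]
tin [0.494 0.419 0.1  ]
knife [ 0.723 -0.101  0.   ]
knifeend [0.714 0.126 0.01 ]
```

Request:
send_rows --pt "-0.03 0.004 0.002" --pt "-0.075 0.01 0.005" --pt "-0.12 0.015 0.008" --pt "-0.17 0.022 0.01" --pt "-0.22 0.028 0.014" --pt "-0.27 0.035 0.018" --pt "-0.32 0.041 0.02" --pt "-0.37 0.048 0.025" --pt "-0.42 0.054 0.03" --pt "-0.462 0.059 0.03" --yaw '[-6,-13,-20,-27,-34,-42,-50,-58,-65,-71.3]' --grip 0

```text
clock: 1.1
tcp_pos: [0.5962, -0.3155, 0.1998]
orientation: [179.9, 0.1, -89.7]
ft_force: [0.8, -1.9, -0.2]
width: 0.0854
finger_force: 0.0
```

```bash
cat > m2.py <<'E'
from h import *
import sys
s,im=snap('wrist','w1.png'); print(s['tcp_pos'],s['orientation'],s['ft_force'],s['clock'])
c=cam('wrist',s)
print(proj(c,(.595,-.317,.034)),proj(c,(.598,-.2,.024)))
E
python3 m2.py
```

```text
[ 0.59624575 -0.3154985   0.19976747] [ 1.79878030e+02  6.79298155e-02 -8.97190150e+01] [ 0.76079627 -1.92931843 -0.24892519] 1.1
(np.float64(321.2602929250351), np.float64(213.45903941226777)) (np.float64(317.5930728123783), np.float64(327.64967267674865))
```

View pics/w1.png

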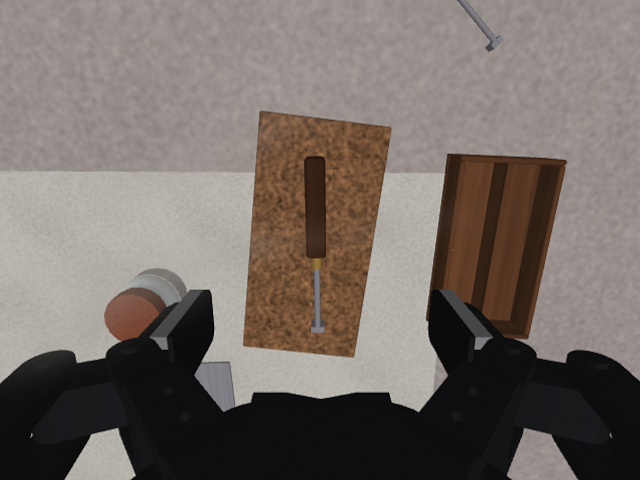

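The wrist view shows the handle from about (315,157) to (316,258), and the tip at (318,328). The open fingers straddle the line of the hook.

```bash
cat > m3.py <<'E'
from h import *
im=cv2.imread('pics/w1.png'); hsv=cv2.cvtColor(im,cv2.COLOR_BGR2HSV); s=manip.sense(); c=cam('wrist',s)
roi=np.zeros(im.shape[:2],np.uint8); roi[145:262,290:345]=255
m=cv2.inRange(hsv,(0,0,0),(180,255,70))&roi; m=cv2.morphologyEx(m,cv2.MORPH_OPEN,np.ones((7,7)))
cn=max(cv2.findContours(m,0,2)[0],key=cv2.contourArea); r=cv2.minAreaRect(cn); print(r)
b=cv2.boxPoints(r); P=np.array([onz(c,u,v,.034) for u,v in b]); print(P.round(4)); C=P.mean(0); print('centre',C)
e=sorted([(P[i]+P[(i+1)%4])/2 for i in range(4)],key=lambda p:p[1]); d=e[-1]-e[0]; print('len',np.linalg.norm(d),'yaw',np.degrees(np.arctan2(d[1],d[0])))
t=onz(c,318,328,.02); print('tip',t, 'yaw by tip',np.degrees(np.arctan2(*(t-C)[1::-1])),np.linalg.norm((t-C)[:2]))
print('tool dist',s['tcp_pos'],s['orientation'])
E
python3 m3.py
```

```text
((315.1803283691406, 206.53382873535156), (101.300048828125, 20.839305877685547), 88.53119659423828)
[[ 0.6154 -0.3623  0.034 ]
 [ 0.598  -0.363   0.034 ]
 [ 0.5942 -0.2741  0.034 ]
 [ 0.6129 -0.2733  0.034 ]]
centre [ 0.60515526 -0.31819495  0.034     ]
len 0.08899362081465989 yaw 92.01799811799116
tip [ 0.60134883 -0.19476757  0.02      ] yaw by tip 91.7664090966205 0.12348605885114586
tool dist [ 0.60107271 -0.31209437  0.19780082] [ 1.79884136e+02  1.32777285e-01 -8.91807710e+01]
```

Request:
send_rows --pt "0.002 -0.002 0.01" --pt "0.004 -0.005 0.03" --pt "0.004 -0.005 0.055" --pt "0.004 -0.005 0.075" --pt "0.004 -0.005 0.09" --pt "0.004 -0.005 0.1" --pt "0.004 -0.005 0.1" --pt "0.004 -0.005 0.1" --pt "0.004 -0.005 0.1" --pt "0.004 -0.005 0.1" --yaw '[-1,-1.5,-1.5,-1.5,-1.5,-1.5,-1.5,-1.5,-1.5,-1.5]'

```text
clock: 2.15
tcp_pos: [0.6003, -0.3215, 0.1024]
orientation: [-179.9, -0.0, -88.5]
ft_force: [-0.6, -0.8, -0.4]
width: 0.0855
finger_force: 0.0
```

```bash
cat > m4.py <<'E'
from h import *
s,im=snap('wrist','w2.png'); im=im[:,:,::-1].copy(); hsv=cv2.cvtColor(im,cv2.COLOR_BGR2HSV); c=cam('wrist',s)
print(s['tcp_pos'],s['orientation'],s['dq'].round(2))
m=cv2.inRange(hsv,(0,0,0),(180,255,70)); m=cv2.morphologyEx(m,cv2.MORPH_OPEN,np.ones((7,7)))
for cn in sorted(cv2.findContours(m,0,2)[0],key=cv2.contourArea)[-6:]:
    r=cv2.minAreaRect(cn)
    if abs(r[0][0]-318)>90 or r[0][1]>330: continue
    P=np.array([onz(c,u,v,.034) for u,v in cv2.boxPoints(r)]); print(r,'centre',P.mean(0).round(4))
    e=sorted([(P[i]+P[(i+1)%4])/2 for i in range(4)],key=lambda p:p[1]); d=e[-1]-e[0]; print('len',np.linalg.norm(d),'yaw',np.degrees(np.arctan2(d[1],d[0])))
E
python3 m4.py
```

```text
[ 0.60031958 -0.32150868  0.10235792] [-1.79902313e+02 -3.70489453e-02 -8.85339693e+01] [ 0.06  0.16 -0.24 -0.19  0.08  0.02]
((320.5, 244.0), (140.0, 29.0), 90.0) centre [ 0.6001 -0.322   0.034 ]
len 0.08970480281658223 yaw 91.44019821920394
((319.5, 326.5), (305.0, 639.0), 90.0) centre [ 0.5995 -0.2543  0.034 ]
len 0.2250244976549368 yaw 91.34393029474586
```

Request:
send_rows --pt "0 0 0.015" --pt "0 0 0.035" --pt "0 0 0.055" --pt "0 0 0.07" --pt "0 0 0.08" --pt "0 0 0.087" --pt "0 0 0.091" --pt "0 0 0.092" --pt "0 0 0.092" --pt "0 0 0.092" --yaw '[0,0,0,0,0,0,0,0,0,0]'

```text
clock: 3.2
tcp_pos: [0.6003, -0.3215, 0.01]
orientation: [-179.9, -0.0, -88.5]
ft_force: [-0.2, -0.9, -0.2]
width: 0.0854
finger_force: 0.0
```

Request:
send_rows --pt "0 0 0" --pt "0 0 0" --pt "0 0 0" --pt "0 0 0" --pt "0 0 0" --pt "0 0 0" --pt "0 0 0" --pt "0 0 0" --pt "0 0 0" --pt "0 0 0" --yaw '[0,0,0,0,0,0,0,0,0,0]' --grip 1 --force 60

```text
clock: 4.2
tcp_pos: [0.6001, -0.3214, 0.0096]
orientation: [-180.0, -0.0, -88.5]
ft_force: [0.7, 1.1, 2.6]
width: 0.0169
finger_force: 59.0
```

Request:
send_rows --pt "0 0 -0.004" --pt "0 0 -0.012" --pt "0 0 -0.025" --pt "0 0 -0.04" --pt "0 0 -0.06" --pt "0 0 -0.08" --pt "0 0 -0.1" --pt "0 0 -0.11" --pt "0 0 -0.12" --pt "0 0 -0.12" --yaw '[0,0,0,0,0,0,0,0,0,0]'

```text
clock: 5.2
tcp_pos: [0.6004, -0.3216, 0.1308]
orientation: [-179.9, -0.1, -88.5]
ft_force: [-0.3, -1.3, -1.6]
width: 0.017
finger_force: 58.6
```

```bash
python3 - <<'E'
from h import *
im=cv2.imread('pics/scene1.png')[135:235,295:395]
cv2.imwrite('pics/crop1.png',cv2.resize(np.clip(im*1.6,0,255).astype(np.uint8),(600,600),interpolation=cv2.INTER_CUBIC))
s=manip.sense(); print(s['tcp_pos'],s['ft_force'],s['ft_torque'],s['width'])
E
```

```text
[ 0.60040657 -0.32158034  0.13077415] [-0.31517625 -1.29440298 -1.55475177] [-0.01461673 -0.04886152 -0.00555197] 0.017021522709597413
```

View pics/crop1.png

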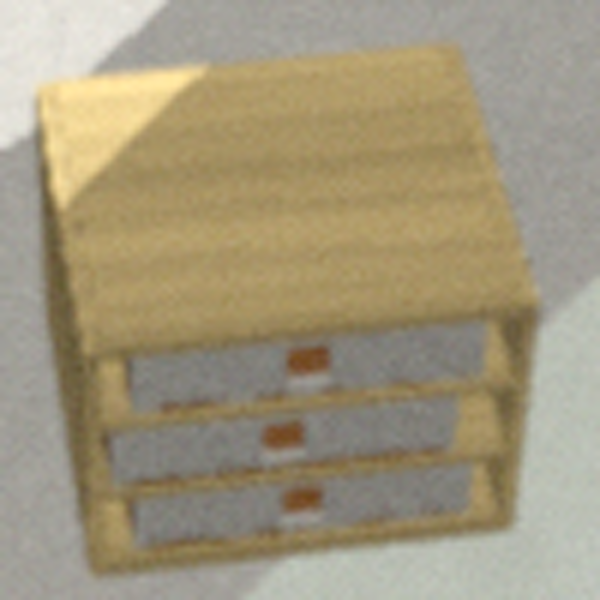

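The crop shows three orange holes. The middle one is at crop (284,436), which is scene pixel (342.3,207.7), and its panel spans x = 110 to 458. It stands left of the other two, so it is shifted along rack +y.

```bash
cat > m5.py <<'E'
from h import *
c=cam('scene')
px=lambda u,v:(295+(u+.5)/6-.5,135+(v+.5)/6-.5)
T=[onz(c,*px(u,v),.152) for u,v in((90,352),(537,302))]; B=[onz(c,*px(u,v),0.) for u,v in((97,573),(512,528))]
print('scene top front',np.round(T,4),np.linalg.norm(T[0]-T[1]),'bottom',np.round(B,4),np.linalg.norm(B[0]-B[1]))
Tt=np.array([[.4061,.0493,.152],[.5388,.2008,.152]])
print('mid scene',((T[0]+T[1])/2).round(4),((B[0]+B[1])/2).round(4),'top cam',Tt.mean(0).round(4))
for E in(T,B): d=E[1]-E[0]; print('rack yaw',np.degrees(np.arctan2(d[0],-d[1]))%360)
yaw=np.radians(139.3); x=np.array([np.cos(yaw),np.sin(yaw),0]); y=np.array([-x[1],x[0],0])
O=(np.mean([T[0],T[1],B[0],B[1]],axis=0)+Tt.mean(0))/2; O[2]=0; print('O',O)
def face(u,v,rx):
    o,d=ray(c,*px(u,v)); t=(rx-(o-O)@x)/(d@x); P=o+t*d; return ((P-O)@y).round(4),P[2].round(4)
for rx in(.004,-.004):
    print(rx,'hole',face(284,436,rx),face(263,442,rx),face(304,440,rx),'bottom edge',face(284,463,rx),'panel L/R',face(110,458,rx),face(458,420,rx),'upper',face(308,362,rx),'lower',face(302,502,rx))
E
python3 m5.py
```

```text
scene top front [[0.4104 0.0479 0.152 ]
 [0.5391 0.1992 0.152 ]] 0.19862587654266406 bottom [[0.407  0.0513 0.    ]
 [0.5386 0.2019 0.    ]] 0.20000129600174682
mid scene [0.4747 0.1235 0.152 ] [0.4728 0.1266 0.    ] top cam [0.4724 0.125  0.152 ]
rack yaw 139.59682088773235
rack yaw 138.84776795528379
O [0.47310455 0.12505105 0.        ]
0.004 hole (np.float64(0.0109), np.float64(0.0779)) (np.float64(0.0206), np.float64(0.0755)) (np.float64(0.0016), np.float64(0.0738)) bottom edge (np.float64(0.0105), np.float64(0.0598)) panel L/R (np.float64(0.0911), np.float64(0.0762)) (np.float64(-0.0702), np.float64(0.0757)) upper (np.float64(0.0012), np.float64(0.1242)) lower (np.float64(0.0013), np.float64(0.0315))
-0.004 hole (np.float64(0.0125), np.float64(0.0865)) (np.float64(0.0221), np.float64(0.0841)) (np.float64(0.0032), np.float64(0.0824)) bottom edge (np.float64(0.0121), np.float64(0.0686)) panel L/R (np.float64(0.0921), np.float64(0.0848)) (np.float64(-0.0679), np.float64(0.0843)) upper (np.float64(0.0029), np.float64(0.1325)) lower (np.float64(0.0029), np.float64(0.0405))
```

Request:
send_rows --pt "-0.015 0.0 0" --pt "-0.05 0.001 0" --pt "-0.09 0.002 0.003" --pt "-0.135 0.003 0.008" --pt "-0.18 0.004 0.014" --pt "-0.225 0.005 0.02" --pt "-0.265 0.006 0.03" --pt "-0.3 0.007 0.04" --pt "-0.325 0.0074 0.05" --pt "-0.338 0.0074 0.055" --yaw '[-4,-9,-15,-21,-27,-33,-39,-44,-47,-47.7]'

```text
clock: 6.2
tcp_pos: [0.5825, 0.0184, 0.0725]
orientation: [179.9, 0.1, -40.7]
ft_force: [-0.9, -1.1, -1.1]
width: 0.0169
finger_force: 58.6
```

Request:
send_rows --pt "0 0 0.002" --pt "0 0 0.004" --pt "0 0 0.006" --pt "0 0 0.007" --pt "0 0 0.008" --pt "0 0 0.008" --pt "0 0 0.008" --pt "0 0 0.008" --pt "0 0 0.008" --pt "0 0 0.008" --yaw '[0,0,0,0,0,0,0,0,0,0]'

```text
clock: 7.2
tcp_pos: [0.5839, 0.0165, 0.0663]
orientation: [-180.0, -0.0, -40.8]
ft_force: [0.2, 0.3, -1.2]
width: 0.0167
finger_force: 58.6
```

```bash
cat > m6.py <<'E'
from h import *
s=manip.sense(); print(s['clock'],s['tcp_pos'].round(4),s['orientation'].round(2),s['ft_force'].round(2),s['ft_torque'].round(3),s['dq'].round(2),s['width'])
_,im=snap('scene'); _,w=snap('wrist'); im=im[100:290,270:470][:,:,::-1]; im=np.clip(cv2.resize(im,(600,570),interpolation=cv2.INTER_CUBIC)*1.5,0,255).astype(np.uint8)
cv2.imwrite('pics/s2.png',im); cv2.imwrite('pics/w3.png',w[:,:,::-1])
O=np.array([.4731,.1251]); a=np.radians(139.2); x=np.array([np.cos(a),np.sin(a)]); y=np.array([-x[1],x[0]])
b=np.radians(s['orientation'][2]+180); t=s['tcp_pos'][:2]+.1194*np.array([np.cos(b),np.sin(b)])
print('tip in rack',((t-O)@x).round(4),((t-O)@y).round(4),'tip z',s['tcp_pos'][2]+.0104)
E
python3 m6.py
```

```text
7.2 [0.5839 0.0165 0.0663] [-180.     -0.    -40.83] [ 0.18  0.28 -1.16] [ 0.001 -0.018  0.011] [ 0.03 -0.01  0.06 -0.11 -0.06 -0.02] 0.016668310913150648
tip in rack -0.0354 0.0098 tip z 0.07674274160813252
```

View pics/s2.png

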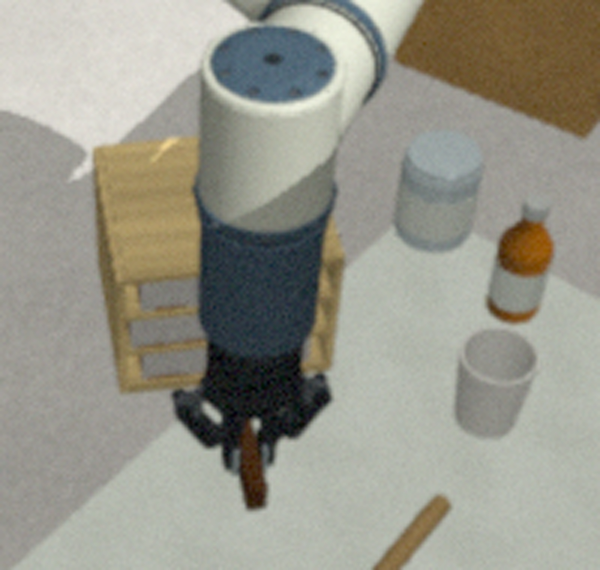

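The rack hole is hidden behind the gripper from here. The kinematics put the tip 39 mm in front of the hole and in line with it, so I'll feel my way in.

Request:
send_rows --pt "-0.004 0 -0.0008" --pt "-0.008 0 -0.0008" --pt "-0.012 0 -0.0008" --pt "-0.016 0 -0.0008" --pt "-0.02 0 -0.0008" --pt "-0.023 0 -0.0008" --pt "-0.026 0 -0.0008" --pt "-0.028 0 -0.0008" --pt "-0.03 0 -0.0008" --pt "-0.03 0 -0.0008" --yaw '[0,0,0,0,0,0,0,0,0,0]'

```text
clock: 8.3
tcp_pos: [0.561, 0.0361, 0.0671]
orientation: [180.0, 0.0, -40.8]
ft_force: [-0.6, -0.2, -1.9]
width: 0.0164
finger_force: 58.6
```

Request:
send_rows --pt "-0.001 0 0" --pt "-0.002 0 0" --pt "-0.003 0 0" --pt "-0.004 0 0" --pt "-0.005 0 0" --pt "-0.006 0 0" --pt "-0.007 0 0" --pt "-0.008 0 0" --pt "-0.008 0 0" --pt "-0.008 0 0" --yaw '[0,0,0,0,0,0,0,0,0,0]'

```text
clock: 9.3
tcp_pos: [0.5551, 0.0413, 0.0671]
orientation: [-180.0, -0.0, -40.8]
ft_force: [0.1, -0.4, -0.8]
width: 0.0171
finger_force: 58.6
```

Request:
send_rows --pt "-0.0007 0 0" --pt "-0.0014 0 0" --pt "-0.0021 0 0" --pt "-0.0028 0 0" --pt "-0.0035 0 0" --pt "-0.0042 0 0" --pt "-0.005 0 0" --pt "-0.005 0 0" --pt "-0.005 0 0" --pt "-0.005 0 0" --yaw '[0,0,0,0,0,0,0,0,0,0]'

```text
clock: 10.3
tcp_pos: [0.5513, 0.0445, 0.0671]
orientation: [-180.0, -0.0, -40.8]
ft_force: [1.5, -1.2, -1.0]
width: 0.0167
finger_force: 58.6
```

Request:
send_rows --pt "-0.0005 0 0" --pt "-0.001 0 0" --pt "-0.0015 0 0" --pt "-0.002 0 0" --pt "-0.0025 0 0" --pt "-0.003 0 0" --pt "-0.003 0 0" --pt "-0.003 0 0" --pt "-0.003 0 0" --pt "-0.003 0 0" --yaw '[0,0,0,0,0,0,0,0,0,0]'

```text
clock: 11.3
tcp_pos: [0.549, 0.0465, 0.0671]
orientation: [-180.0, -0.0, -40.8]
ft_force: [-0.8, -0.3, -1.5]
width: 0.017
finger_force: 58.6
```

Request:
send_rows --pt "-0.001 0 0" --pt "-0.0025 0 0" --pt "-0.004 0 0" --pt "-0.0055 0 0" --pt "-0.007 0 0" --pt "-0.0085 0 0" --pt "-0.01 0 0" --pt "-0.011 0 0" --pt "-0.012 0 0" --pt "-0.012 0 0" --yaw '[0,0,0,0,0,0,0,0,0,0]'

```text
clock: 12.3
tcp_pos: [0.5399, 0.0544, 0.0671]
orientation: [-180.0, -0.0, -40.8]
ft_force: [-0.7, -0.3, -0.9]
width: 0.017
finger_force: 58.6
```

Request:
send_rows --pt "0 0 0.001" --pt "0 0 0.002" --pt "0 0 0.003" --pt "0 0 0.004" --pt "0 0 0.005" --pt "0 0 0.006" --pt "0 0 0.007" --pt "0 0 0.007" --pt "0 0 0.007" --pt "0 0 0.007" --yaw '[0,0,0,0,0,0,0,0,0,0]'

```text
clock: 13.3
tcp_pos: [0.54, 0.0544, 0.0601]
orientation: [-180.0, -0.0, -40.8]
ft_force: [0.1, 0.7, -1.7]
width: 0.017
finger_force: 58.6
```

Request:
send_rows --pt "0 0 0.0005" --pt "0 0 0.001" --pt "0 0 0.0015" --pt "0 0 0.002" --pt "0 0 0.0025" --pt "0 0 0.003" --pt "0 0 0.0033" --pt "0 0 0.0033" --pt "0 0 0.0033" --pt "0 0 0.0033" --yaw '[0,0,0,0,0,0,0,0,0,0]'

```text
clock: 14.3
tcp_pos: [0.5402, 0.0544, 0.0572]
orientation: [-180.0, -0.0, -40.8]
ft_force: [-1.0, -0.2, 5.9]
width: 0.0172
finger_force: 59.4
```

Request:
send_rows --pt "0.001 0 0" --pt "0.002 0 0" --pt "0.003 0 0" --pt "0.004 0 0" --pt "0.005 0 0" --pt "0.006 0 0" --pt "0.007 0 0" --pt "0.008 0 0" --pt "0.008 0 0" --pt "0.008 0 0" --yaw '[0,0,0,0,0,0,0,0,0,0]'

```text
clock: 15.3
tcp_pos: [0.5461, 0.049, 0.0568]
orientation: [180.0, -0.0, -40.8]
ft_force: [-1.8, 1.6, 3.5]
width: 0.0171
finger_force: 59.2
```

Request:
send_rows --pt "0 0 -0.0008" --pt "0.001 0 -0.0008" --pt "0.002 0 -0.0008" --pt "0.003 0 -0.0008" --pt "0.004 0 -0.0008" --pt "0.005 0 -0.0008" --pt "0.006 0 -0.0008" --pt "0.007 0 -0.0008" --pt "0.008 0 -0.0008" --pt "0.008 0 -0.0008" --yaw '[0,0,0,0,0,0,0,0,0,0]'

```text
clock: 16.3
tcp_pos: [0.5515, 0.0442, 0.0572]
orientation: [180.0, 0.1, -40.9]
ft_force: [-3.9, 3.7, 0.2]
width: 0.017
finger_force: 58.9
```

Request:
send_rows --pt "0.002 0 0" --pt "0.006 0 0" --pt "0.011 0 0" --pt "0.016 0 0" --pt "0.021 0 0" --pt "0.026 0 0" --pt "0.031 0 0" --pt "0.035 0 0" --pt "0.038 0 0" --pt "0.04 0 0" --yaw '[0,0,0,0,0,0,0,0,0,0]'

```text
clock: 17.3
tcp_pos: [0.5819, 0.0178, 0.0573]
orientation: [180.0, 0.1, -40.8]
ft_force: [-4.4, 3.1, 0.9]
width: 0.017
finger_force: 58.9
```

Request:
send_rows --pt "0.003 0 0" --pt "0.007 0 0" --pt "0.011 0 0" --pt "0.016 0 0" --pt "0.02 0 0" --pt "0.024 0 0" --pt "0.028 0 0" --pt "0.032 0 0" --pt "0.035 0 0" --pt "0.036 0 0" --yaw '[0,0,0,0,0,0,0,0,0,0]'

```text
clock: 18.3
tcp_pos: [0.6092, -0.0059, 0.0573]
orientation: [180.0, 0.0, -40.8]
ft_force: [-3.6, 3.5, 0.2]
width: 0.0171
finger_force: 58.9
```

Sliding at a steady 5 N or so, with the tray about 0.082 out. Now I'll creep to the stop.

Request:
send_rows --pt "0.001 0 0" --pt "0.0022 0 0" --pt "0.0034 0 0" --pt "0.0046 0 0" --pt "0.0058 0 0" --pt "0.007 0 0" --pt "0.008 0 0" --pt "0.009 0 0" --pt "0.01 0 0" --pt "0.01 0 0" --yaw '[0,0,0,0,0,0,0,0,0,0]'

```text
clock: 19.3
tcp_pos: [0.6168, -0.0123, 0.0574]
orientation: [180.0, 0.0, -40.8]
ft_force: [-4.5, 2.0, 1.3]
width: 0.0172
finger_force: 58.9
```

Request:
send_rows --pt "0.0005 0 0" --pt "0.001 0 0" --pt "0.0015 0 0" --pt "0.002 0 0" --pt "0.0025 0 0" --pt "0.003 0 0" --pt "0.0035 0 0" --pt "0.004 0 0" --pt "0.004 0 0" --pt "0.004 0 0" --yaw '[0,0,0,0,0,0,0,0,0,0]'

```text
clock: 20.3
tcp_pos: [0.6198, -0.015, 0.0574]
orientation: [180.0, 0.0, -40.8]
ft_force: [-3.9, 2.5, 0.0]
width: 0.0169
finger_force: 58.8
```

Request:
send_rows --pt "0.0004 0 0" --pt "0.0008 0 0" --pt "0.0012 0 0" --pt "0.0016 0 0" --pt "0.002 0 0" --pt "0.0024 0 0" --pt "0.0028 0 0" --pt "0.003 0 0" --pt "0.003 0 0" --pt "0.003 0 0" --yaw '[0,0,0,0,0,0,0,0,0,0]'

```text
clock: 21.3
tcp_pos: [0.6222, -0.017, 0.0575]
orientation: [180.0, 0.0, -40.8]
ft_force: [-4.4, 3.8, 1.2]
width: 0.0169
finger_force: 58.8
```

Request:
send_rows --pt "0.0004 0 0" --pt "0.0008 0 0" --pt "0.0012 0 0" --pt "0.0016 0 0" --pt "0.002 0 0" --pt "0.0024 0 0" --pt "0.0028 0 0" --pt "0.003 0 0" --pt "0.003 0 0" --pt "0.003 0 0" --yaw '[0,0,0,0,0,0,0,0,0,0]'

```text
clock: 22.3
tcp_pos: [0.6245, -0.019, 0.0575]
orientation: [180.0, 0.0, -40.8]
ft_force: [-5.6, 2.9, 0.6]
width: 0.0169
finger_force: 58.8
```

Request:
send_rows --pt "0.0003 0 0" --pt "0.0006 0 0" --pt "0.0009 0 0" --pt "0.0012 0 0" --pt "0.0015 0 0" --pt "0.0018 0 0" --pt "0.002 0 0" --pt "0.002 0 0" --pt "0.002 0 0" --pt "0.002 0 0" --yaw '[0,0,0,0,0,0,0,0,0,0]'

```text
clock: 23.3
tcp_pos: [0.626, -0.0203, 0.0575]
orientation: [180.0, 0.0, -40.8]
ft_force: [-4.8, 3.4, 0.6]
width: 0.0171
finger_force: 58.8
```

Request:
send_rows --pt "0.0004 0 0" --pt "0.0008 0 0" --pt "0.0012 0 0" --pt "0.0016 0 0" --pt "0.002 0 0" --pt "0.0024 0 0" --pt "0.0028 0 0" --pt "0.003 0 0" --pt "0.003 0 0" --pt "0.003 0 0" --yaw '[0,0,0,0,0,0,0,0,0,0]'

```text
clock: 24.3
tcp_pos: [0.6283, -0.0222, 0.0575]
orientation: [180.0, 0.0, -40.8]
ft_force: [-3.9, 2.5, 0.4]
width: 0.0169
finger_force: 58.8
```

Request:
send_rows --pt "0.0004 0 0" --pt "0.0008 0 0" --pt "0.0012 0 0" --pt "0.0016 0 0" --pt "0.002 0 0" --pt "0.0024 0 0" --pt "0.0028 0 0" --pt "0.003 0 0" --pt "0.003 0 0" --pt "0.003 0 0" --yaw '[0,0,0,0,0,0,0,0,0,0]'

```text
clock: 25.3
tcp_pos: [0.6295, -0.0234, 0.057]
orientation: [179.9, 0.2, -40.8]
ft_force: [-6.5, 4.8, 0.3]
width: 0.0169
finger_force: 58.9
```

Request:
send_rows --pt "0.0002 0 0" --pt "0.0004 0 0" --pt "0.0006 0 0" --pt "0.0008 0 0" --pt "0.001 0 0" --pt "0.0012 0 0" --pt "0.0014 0 0" --pt "0.0015 0 0" --pt "0.0015 0 0" --pt "0.0015 0 0" --yaw '[0,0,0,0,0,0,0,0,0,0]'

```text
clock: 26.3
tcp_pos: [0.6298, -0.0239, 0.0566]
orientation: [179.9, 0.3, -40.9]
ft_force: [-8.7, 6.7, 0.7]
width: 0.0171
finger_force: 59.0
```

At 11 N the arm is giving and the tip hardly moves, so the tray is against its stop. Now I'll unhook: forward, then up, then straight out.

Request:
send_rows --pt "-0.0015 0 0" --pt "-0.003 0 0" --pt "-0.0045 0 -0.0005" --pt "-0.006 0 -0.001" --pt "-0.0075 0 -0.001" --pt "-0.009 0 -0.001" --pt "-0.0105 0 -0.001" --pt "-0.011 0 -0.001" --pt "-0.011 0 -0.001" --pt "-0.011 0 -0.001" --yaw '[0,0,0,0,0,0,0,0,0,0]'

```text
clock: 27.3
tcp_pos: [0.6236, -0.0179, 0.0586]
orientation: [-180.0, -0.0, -40.8]
ft_force: [-0.3, 0.2, -1.8]
width: 0.0171
finger_force: 58.6
```

Request:
send_rows --pt "0 0 -0.001" --pt "0 0 -0.002" --pt "0 0 -0.0035" --pt "0 0 -0.005" --pt "0 0 -0.0065" --pt "0 0 -0.0078" --pt "0 0 -0.0085" --pt "0 0 -0.0087" --pt "0 0 -0.0087" --pt "0 0 -0.0087" --yaw '[0,0,0,0,0,0,0,0,0,0]'

```text
clock: 28.3
tcp_pos: [0.6235, -0.0179, 0.0672]
orientation: [180.0, 0.0, -40.8]
ft_force: [1.1, 0.5, -0.8]
width: 0.0173
finger_force: 58.6
```

Request:
send_rows --pt "0.001 0 0" --pt "0.002 0 0" --pt "0.0035 0 0" --pt "0.005 0 0" --pt "0.0065 0 0" --pt "0.008 0 0" --pt "0.0095 0 0" --pt "0.011 0 0" --pt "0.012 0 0" --pt "0.012 0 0" --yaw '[0,0,0,0,0,0,0,0,0,0]'

```text
clock: 29.3
tcp_pos: [0.6327, -0.0259, 0.0672]
orientation: [180.0, -0.0, -40.8]
ft_force: [-0.6, 0.4, -1.6]
width: 0.017
finger_force: 58.6
```

Request:
send_rows --pt "0.002 0 0" --pt "0.004 0 0" --pt "0.007 0 0" --pt "0.01 0 0" --pt "0.014 0 0" --pt "0.019 0 0" --pt "0.024 0 0" --pt "0.03 0 0" --pt "0.036 0 0" --pt "0.04 0 0" --yaw '[0,0,0,0,0,0,0,0,0,0]'

```text
clock: 30.3
tcp_pos: [0.6633, -0.0524, 0.0672]
orientation: [180.0, -0.0, -40.9]
ft_force: [-0.1, 0.3, -1.3]
width: 0.0169
finger_force: 58.6
```

Request:
send_rows --pt "0.002 0.004 -0.01" --pt "0.01 0.018 -0.025" --pt "0.022 0.042 -0.045" --pt "0.037 0.07 -0.06" --pt "0.054 0.103 -0.064" --pt "0.072 0.137 -0.064" --pt "0.09 0.172 -0.064" --pt "0.107 0.204 -0.064" --pt "0.12 0.23 -0.064" --pt "0.1283 0.2447 -0.064" --yaw '[2,6,12,18,24,30,36,42,46,47.7]'

```text
clock: 31.3
tcp_pos: [0.599, -0.3234, 0.1322]
orientation: [-180.0, -0.0, -88.8]
ft_force: [0.9, -0.3, -0.5]
width: 0.0167
finger_force: 58.6
```

Request:
send_rows --pt "0 0 0" --pt "0 0 0.005" --pt "0 0 0.015" --pt "0 0 0.03" --pt "0 0 0.045" --pt "0 0 0.06" --pt "0 0 0.075" --pt "0 0 0.085" --pt "0 0 0.09" --pt "0 0 0.09" --yaw '[0,0,0,0,0,0,0,0,0,0]'

```text
clock: 32.3
tcp_pos: [0.5997, -0.3203, 0.0404]
orientation: [179.9, 0.0, -88.5]
ft_force: [-0.0, -0.0, -1.1]
width: 0.017
finger_force: 58.6
```

```bash
python3 - <<'E'
from h import *
s,im=snap('scene'); _,t=snap('top'); print(s['tcp_pos'].round(4),s['orientation'].round(2),s['ft_force'].round(2))
a=cv2.resize(im[130:290,270:430],(400,400),interpolation=cv2.INTER_CUBIC); b=cv2.resize(t[150:310,330:490],(400,400),interpolation=cv2.INTER_CUBIC)
cv2.imwrite('pics/c3.png',np.clip(np.hstack([a,b])[:,:,::-1]*1.5,0,255).astype(np.uint8))
E
```

```text
[ 0.5997 -0.3203  0.0404] [ 1.7992e+02  3.0000e-02 -8.8490e+01] [-0.01 -0.01 -1.08]
```

View pics/c3.png

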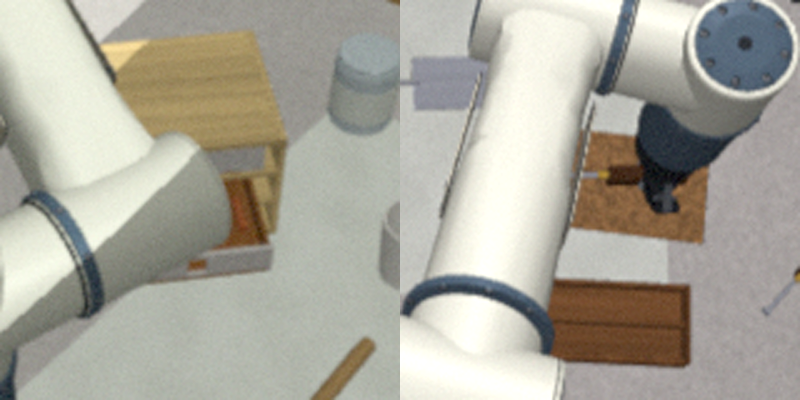

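The left crop shows the middle tray drawn out with the upper one still shut. The right crop shows the hook above the mat. Next I'll set it down softly.

Request:
send_rows --pt "0 0 0.005" --pt "0 0 0.011" --pt "0 0 0.017" --pt "0 0 0.022" --pt "0 0 0.025" --pt "0 0 0.027" --pt "0 0 0.0285" --pt "0 0 0.03" --pt "0 0 0.0303" --pt "0 0 0.0303" --yaw '[0,0,0,0,0,0,0,0,0,0]'

```text
clock: 33.4
tcp_pos: [0.6, -0.321, 0.0111]
orientation: [-180.0, -0.0, -88.5]
ft_force: [0.8, -0.0, -1.4]
width: 0.0167
finger_force: 58.6
```

Request:
send_rows --pt "0 0 0.0003" --pt "0 0 0.0006" --pt "0 0 0.0009" --pt "0 0 0.0012" --pt "0 0 0.0014" --pt "0 0 0.0016" --pt "0 0 0.0018" --pt "0 0 0.0018" --pt "0 0 0.0018" --pt "0 0 0.0018" --yaw '[0,0,0,0,0,0,0,0,0,0]'

```text
clock: 34.4
tcp_pos: [0.6, -0.3209, 0.0097]
orientation: [-180.0, -0.0, -88.5]
ft_force: [-2.0, 3.0, 6.6]
width: 0.017
finger_force: 59.5
```

Request:
send_rows --pt "0 0 -0.0003" --pt "0 0 -0.0003" --pt "0 0 -0.0003" --pt "0 0 -0.0003" --pt "0 0 -0.0003" --pt "0 0 -0.0003" --pt "0 0 -0.0003" --pt "0 0 -0.0003" --pt "0 0 -0.0003" --pt "0 0 -0.0003" --yaw '[0,0,0,0,0,0,0,0,0,0]' --grip 0

```text
clock: 35.4
tcp_pos: [0.6, -0.321, 0.0095]
orientation: [-180.0, -0.0, -88.5]
ft_force: [-0.1, 0.2, -0.7]
width: 0.0852
finger_force: 0.0
```

Request:
send_rows --pt "0 0 -0.004" --pt "0 0 -0.012" --pt "0 0 -0.025" --pt "0 0 -0.045" --pt "0 0 -0.07" --pt "0 0 -0.1" --pt "0 0 -0.13" --pt "0 0 -0.155" --pt "0 0 -0.17" --pt "0 0 -0.175" --yaw '[0,0,0,0,0,0,0,0,0,0]'

```text
clock: 36.4
tcp_pos: [0.6009, -0.3215, 0.1883]
orientation: [-179.7, -0.1, -88.5]
ft_force: [-0.8, -0.4, 1.2]
width: 0.0857
finger_force: 0.0
```

Request:
send_rows --pt "0.02 0.01 0" --pt "0.05 0.025 0" --pt "0.085 0.045 0" --pt "0.12 0.07 0" --pt "0.15 0.1 0" --pt "0.17 0.13 0" --pt "0.19 0.16 0" --pt "0.2 0.185 0" --pt "0.2 0.2 0" --pt "0.2 0.2 0" --yaw '[0,0,0,0,0,0,0,0,0,0]'

```text
clock: 37.4
tcp_pos: [0.403, -0.5265, 0.1848]
orientation: [180.0, 0.0, -88.7]
ft_force: [0.0, -0.7, -0.8]
width: 0.0857
finger_force: 0.0
```

```bash
python3 - <<'E'
from h import *
s,im=snap('scene','s4.png'); print(s['clock'],s['tcp_pos'].round(4),s['width'],s['ft_force'].round(2))
_,t=snap('top','t4.png')
im=im[:,:,::-1]
a=cv2.resize(im[130:270,290:430],(400,400),interpolation=cv2.INTER_CUBIC); b=cv2.resize(t[150:310,330:490][:,:,::-1],(400,400),interpolation=cv2.INTER_CUBIC)
cv2.imwrite('pics/c4.png',np.clip(np.hstack([a,b])*1.5,0,255).astype(np.uint8))
E
```

```text
37.4 [ 0.403  -0.5265  0.1848] 0.08570813000871447 [ 0.04 -0.7  -0.83]
```

View pics/c4.png

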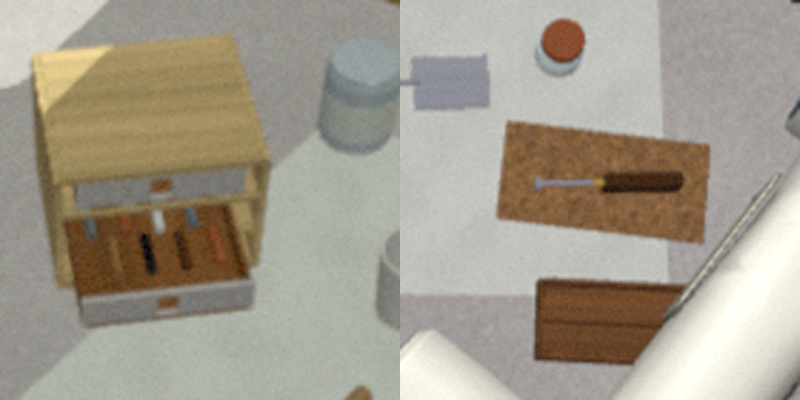

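The left crop shows the middle tray fully out with the upper tray shut. The right crop shows the hook lying on the mat, with the jar, knife and box undisturbed.

```bash
python3 -c "
from workcell import manip
print(manip.sign_off())"
```

```text
the job is handed in; nothing more can be done
None
```

The job is handed in at about 37 s: the middle tray is drawn out to its stop (about 0.107 m, peak pull about 11 N), the hook is back on the cork mat, and the upper tray is shut; the lower tray, never touched, was hidden in the last picture.

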